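Pour the strap buttons low into the glass dish

TASK

Take the steel scoop by its wooden handle and tip all five brass strap buttons out of it into the shallow glass dish. Bring the spout down over the dish, no more than 4 cm above its rim, before any button slides out, and keep it that low while pouring so that none bounces away. Then stand the scoop level on the desk, let go of it, and leave the dish and the other things where they were.

Things in the scene. Friction and masses are not known exactly. Their poses are not given: they have to be found in the camera images.
- scoop: Steel scoop with 5 buttons in it. Origin: pan underside; -x along the spout, +x along the handle, z up. Pan x -79 (open lip) to +57 mm, floor 3 mm thick, 70 mm wide, side walls 24 to 28 mm, back wall 36 mm high. About 160 g + 55 g. Level, the buttons stay put; they start to slide at 15 to 25 degrees of tilt; 45 to 50 degrees empties it, if need be with a shake
- scoop_spout (a point): Middle of the spout's open lip, on the pan floor's upper face: (-79, 0, 3) mm in the scoop's frame. The pan narrows from x = -11 to -51 mm to a straight spout 58 mm wide outside, 55 mm inside, with walls 16 mm high
- scoop_grip (a point): Where to grip the handle: (110, 0, 34) mm in the scoop's frame, fingers closing along its y. The handle is a level beech bar 14 mm wide (y) and 14 mm high, from x = 70 to 155 mm, 27 to 41 mm above the desk; grip it firmly (about 45 N) since the pan hangs off one end
- dish: Round shallow dish of clear glass, loose on the desk, 200 g: rim 124 mm across outside and 116 mm inside, 20 mm high, flat inner floor 5 mm above the desk and about 92 mm across. Origin at the centre of its underside
- button0: One of five alike brass strap buttons (spool-shaped: flange 15 mm, neck 9 mm, head 13 mm across; 11 mm tall, 11 g, slick), at the start standing in the scoop's pan. Origin at the centre of its flange's face
- button1: One of five alike brass strap buttons (spool-shaped: flange 15 mm, neck 9 mm, head 13 mm across; 11 mm tall, 11 g, slick), at the start standing in the scoop's pan. Origin at the centre of its flange's face
- button2: One of five alike brass strap buttons (spool-shaped: flange 15 mm, neck 9 mm, head 13 mm across; 11 mm tall, 11 g, slick), at the start standing in the scoop's pan. Origin at the centre of its flange's face
- button3: One of five alike brass strap buttons (spool-shaped: flange 15 mm, neck 9 mm, head 13 mm across; 11 mm tall, 11 g, slick), at the start standing in the scoop's pan. Origin at the centre of its flange's face
- button4: One of five alike brass strap buttons (spool-shaped: flange 15 mm, neck 9 mm, head 13 mm across; 11 mm tall, 11 g, slick), at the start standing in the scoop's pan. Origin at the centre of its flange's face
- harmonica: Harmonica lying on the desk between scoop and dish, 104 x 27 x 20 mm, long along its x; to be left alone. Origin at the centre of its underside
- metronome: Red plastic metronome, a tapering case 100 x 110 mm at the foot and 197 mm high (the pendulum arm reaches 205 mm), to be left alone. Origin at the centre of its underside
- holder_frame: Steel wire harmonica holder frame lying flat, within x -33 to 93 mm and y -99 to 99 mm of its origin, 12 mm high, to be left alone
- mug: White mug, 82 mm across and 95 mm high, its handle at its +y side reaching about 75 mm from the middle, to be left alone. Origin at the centre of its underside
Things that resemble listed ones, but are neither listed nor needed, are in the scene too. There is more than one size of the dish; the one meant has the size given above.

How it is judged (in metres and radians):
On the way:
1. the spout's lip is over the dish, at most 42 mm above its rim, with all five buttons still in the scoop (distance between each of button0, button1, button2, button3, button4 and scoop below 0.085 m and horizontal distance between scoop_spout and dish below 0.062 m and height (world z) of scoop_spout below 0.062 m), for 0.1 s.
At the end, for the whole second after the job is handed in: All five buttons lie at rest inside the glass dish (each within 55 mm of its centre and below 32 mm), the dish is flat on the desk within 30 mm of where it stood, and the scoop stands level on the desk (within 4.5 degrees and 6 mm), at rest and released (horizontal distance between each of button0, button1, button2, button3, button4 and dish below 0.055 m and height (world z) of each of button0, button1, button2, button3, button4 below 0.032 m and linear speed of each of button0, button1, button2, button3, button4 below 0.03 m/s and distance of dish from where it was at the start of the episode below 0.03 m and angle between dish's own z axis and vertical below 0.1 rad and angle between scoop's own z axis and vertical below 0.08 rad and height (world z) of scoop below 0.006 m and linear speed of scoop below 0.02 m/s); the robot touches nothing.
It fails at once if a button leaves the scoop while more than 75 mm above the desk (poured from too high) ((distance between button0 and scoop above 0.095 m and height (world z) of button0 above 0.075 m) or (distance between button1 and scoop above 0.095 m and height (world z) of button1 above 0.075 m) or (distance between button2 and scoop above 0.095 m and height (world z) of button2 above 0.075 m) or (distance between button3 and scoop above 0.095 m and height (world z) of button3 above 0.075 m) or (distance between button4 and scoop above 0.095 m and height (world z) of button4 above 0.075 m)).
It fails at once if the harmonica, metronome, holder frame or mug is moved more than 30 mm or tipped (distance of any of harmonica, metronome, holder_frame, mug from where it was at the start of the episode above 0.03 m or angle between any of harmonica, metronome, holder_frame, mug's own z axis and vertical above 0.35 rad).
It also fails if it takes over 61 s, if anything falls off the work surface, if the arm or the gripper's body presses on something with over 40 N, if the wrist force passes 120 N, or if a joint passes its speed limit or range.

ROBOT

A 7-joint arm with a two-finger parallel gripper is mounted at the origin on the work surface. World frame = base frame: x ahead of the robot, y to its left, z up, the work surface at z = 0. Lengths are in mm, angles in rad, forces in N, time in s.
With the tool pointing down it reaches from about 400 to 875 mm from the base axis. Payload 4.4 kg.
Tool frame: the origin (TCP) lies where the fingers leave the gripper's body, on its centre line; the fingertips stand 73 mm ahead of it and the grasp point (between the pads) lies 54 mm ahead of it; z points along the fingers, y is the line along which they close (so a half turn about z gives the same grasp; the last joint's range is limited). The gripper opens to 85 mm and grips with 20 to 120 N. Pads are 22 mm wide; open, the fingers measure 114 mm over their backs; the gripper's body (76 mm by 85 mm) begins 54 mm behind the grasp point. The pads swing forward as they close: fully open they stand 13 mm farther back than shut.
Start: joints at [-1.408, 0.628, 0.038, 1.517, -0.027, 0.996, -0.02], TCP at [147.403, 633.079, 303.913] pointing down, gripper open.
Joint ranges: [-3.06, 3.06], [-0.37, 2.12], [-1.25, 1.32], [0.18, 2.47], [-1.1, 4.24], [0.23, 1.98], [-2.94, 2.94]. Speed limits (rad/s): [2.57, 2.57, 3.14, 3.14, 3.14, 3.14, 3.14].

INTERFACE

Orientations are given as [roll, pitch, yaw] about the fixed x, y, z axes, in that order (R = Rz(yaw) Ry(pitch) Rx(roll)).
In Python, from cell import ctrl gives the robot as it stands.
- The arm moves only by the tool send_rows, never from a script. Its argument "rows" is a list that holds one entry, the list of rows, each a list of 6 numbers: the shift along the tool's x, y, z in cm, then the turn, a rotation vector about the tool's x, y, z in rad. In form: [[[tx, ty, tz, wx, wy, wz], ...]]. A call has 1 to 10 rows; each row is the pose to reach, as a shift and turn from the pose commanded when the call began, along the tool's axes at that moment; what a row does not reach only later rows make up. A row lasts 1/10 s, in which the tool goes at most 50 mm and 8.59 degrees, less where a joint would pass 70% of its speed; a pose out of reach is approached as far as the arm can. A call with a gripper value outside its range is refused whole. "grip" is the closure in counts, from 0 (fully open) to 255 (shut), set as the call begins (left out, the last holds). The fingers move at their own pace and stop on an object; the grip force is fixed at half the most. Time passes only in rows, so rows that repeat a pose let the fingers close. It gives the time, the measured TCP pose, the force, the opening and the grip force at its end, in the units of the state.
- ctrl.read_state(): the state, without advancing time (a new reading comes with each control period).
- ctrl.get_image(name): name is "scene" or "top" or "wrist"; returns a dict with "pixels" (480x640x3 uint8, red, green, blue), "fx", "fy", "cx", "cy" (pixels), "extrinsics" (4x4, takes a point from camera to world coordinates); the wrist camera has in their place "mount" (4x4, takes a point from camera to tool coordinates, whose origin is the TCP and whose axes are the flange's). Camera axes: x right, y up, looking along -z (the intrinsics and any distortion apply to the point x, -y, -z); pixel columns grow to the right and rows downward; lengths in mm; the calibration is good to about 2 mm. The wrist camera is an equidistant fisheye: a pixel r from the principal point sees the ray r / f radians off the axis. A picture is of the moment at which its call begins: read the wrist's pose just before it. There is no depth.
- ctrl.finish_job(): hands the job in; it is judged then, once.
The state is a dict: "clock": time; "qpos": joint angles; "qd": joint speeds; "tau": joint torques, N m; "eef_pos": TCP position; "tool_rot": TCP orientation; "force": force on the tool from outside, world axes, zero at the start; "torque": the same for the moment, N m; "width": finger opening in mm; "gripper_force": force on a finger pad.
Only numpy, scipy, OpenCV 4.12 (cv2) and the standard library are available. Lean on these libraries where they do the work, as an engineer would, in place of code of your own. Each camera call takes 0.05 s, during which the arm holds its last target. There are 200 camera calls.

## Working session

There is one attempt and no reset: what is moved stays moved. The work goes in short steps, Python scripts to look and compute and a tool call to move; the robot and the scene stay as the last step left them, time stands still between calls to the robot, and variables do not carry over. Pictures are saved under pics/ and viewed, at most 10 in all, crops included, and the job is handed in when it is done.

Besides the shell and the picture viewer there is one more tool, called after "Emit:" in YAML: its name, and indented under it one key for each argument. send_rows: Moves the arm, as the interface text tells. Its arguments: {"type":"object","properties":{"rows":{"type":"array","items":{"type":"array","items":{"type":"array","items":{"type":"number"}}}},"grip":{"type":"number"}},"required":["rows"]}

```bash
mkdir -p pics; ls
python3 - <<'E'
from cell import ctrl
import cv2,numpy as np,pickle
s=ctrl.read_state();print(s)
for n in ("top","scene"):
    d=ctrl.get_image(n);pickle.dump(d,open(f"{n}.pkl","wb"))
    cv2.imwrite(f"pics/{n}0.png",d["pixels"][:,:,::-1]);print(n,{k:v for k,v in d.items() if k!="pixels"})
E
```

```text
pics
{'clock': 0.0, 'qpos': array([-1.40784231,  0.62934063,  0.03845991,  1.51838298, -0.02698502,
        0.99630597, -0.0200244 ]), 'qd': array([ 2.14015489e-03, -1.23008412e-03, -1.43072712e-03,  2.83515455e-05,
        9.29389783e-04, -2.35538513e-03, -1.31236058e-03]), 'tau': array([ 1.92234529e-04, -5.63405836e+01,  1.22603294e+00, -1.93442094e+01,
        1.08843483e-02,  1.08884485e-02,  2.43237008e-05]), 'eef_pos': array([147.26753315, 632.58784798, 302.98807156]), 'tool_rot': array([-3.13967485e+00,  4.86164886e-05,  2.91280756e+00]), 'force': array([0.37252854, 0.31627325, 0.132807  ]), 'torque': array([-0.00153713, -0.05038812,  0.00197497]), 'gripper_force': 0.0, 'width': 85.35407487441412}
top {'fx': 592.5915411211544, 'fy': 592.5915411211544, 'cx': 320.7726360521193, 'cy': 239.85948797782697, 'extrinsics': array([[ 2.72779938e-02,  9.85894534e-01, -1.65129884e-01,
         3.64338774e+02],
       [-9.99326904e-01,  3.09485472e-02,  1.96958323e-02,
         1.55427354e+01],
       [ 2.45285434e-02,  1.64481473e-01,  9.86075147e-01,
         1.33558073e+03],
       [ 0.00000000e+00,  0.00000000e+00,  0.00000000e+00,
         1.00000000e+00]])}
scene {'fx': 592.2256829024448, 'fy': 592.2256829024448, 'cx': 321.0117674092712, 'cy': 246.0876395991629, 'extrinsics': array([[ 7.21782554e-01, -5.56222215e-01,  4.11882013e-01,
         1.26944599e+03],
       [ 6.92042983e-01,  5.71124755e-01, -4.41466899e-01,
        -7.62724801e+02],
       [ 1.03176831e-02,  6.03683163e-01,  7.97157566e-01,
         1.42431230e+03],
       [ 0.00000000e+00,  0.00000000e+00,  0.00000000e+00,
         1.00000000e+00]])}
```

View pics/top0.png

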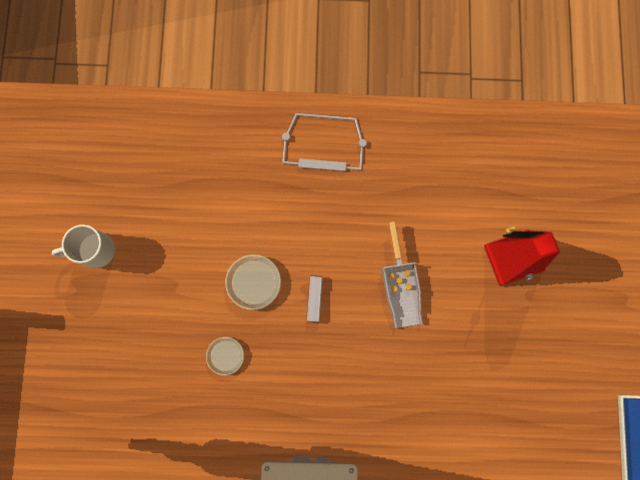

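View pics/scene0.png

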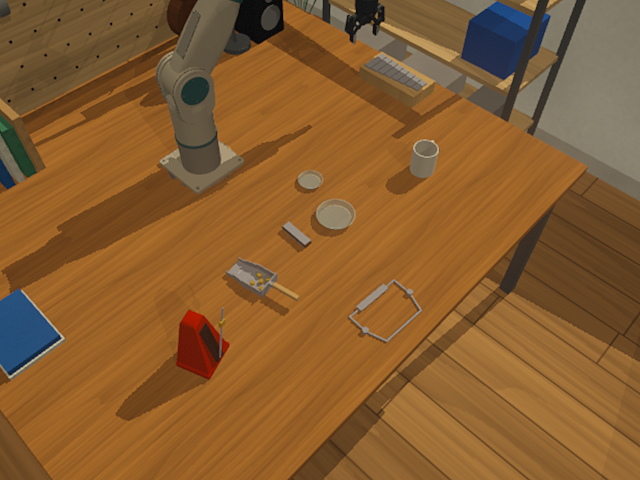

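Top view: the large dish is at (254,282), about 55 px wide; the small look-alike is at (226,356), about 37 px. There is only one scoop: handle tip (393,224), spout lip near (408,327). The harmonica is at (315,299), between scoop and dish. At about 0.445 px/mm, 124 mm is 55 px, so I choose the large dish and check it in a crop.

```bash
cat > h.py <<'E'
import numpy as np,pickle
def w(d,u,v,z):
    E=d["extrinsics"];r=E[:3,:3]@np.array([(u-d["cx"])/d["fx"],-(v-d["cy"])/d["fy"],-1]);o=E[:3,3]
    return o+r*(z-o[2])/r[2]
def p(d,P):
    E=d["extrinsics"];c=E[:3,:3].T@(np.array(P,float)-E[:3,3]);return d["cx"]-d["fx"]*c[0]/c[2],d["cy"]+d["fy"]*c[1]/c[2]
E
python3 - <<'E'
from h import *;import cv2
d=pickle.load(open("top.pkl","rb"));im=d["pixels"][:,:,::-1]
c=cv2.resize(im[205:385,200:440],None,fx=3.33,fy=3.33,interpolation=cv2.INTER_CUBIC);cv2.imwrite("pics/crop.png",c)
for n,u,v,z in [("dish",254,282,15),("L",225.5,282,20),("R",281.5,282,20),("tip",392,223,41),("harm",315,299,20)]: print(n,w(d,u,v,z).round(0))
E
```

```text
dish [486. 135.  15.]
L [483. 198.  20.]
R [487.  74.  20.]
tip [ 624. -168.   41.]
harm [452.  -2.  20.]
```

View pics/crop.png

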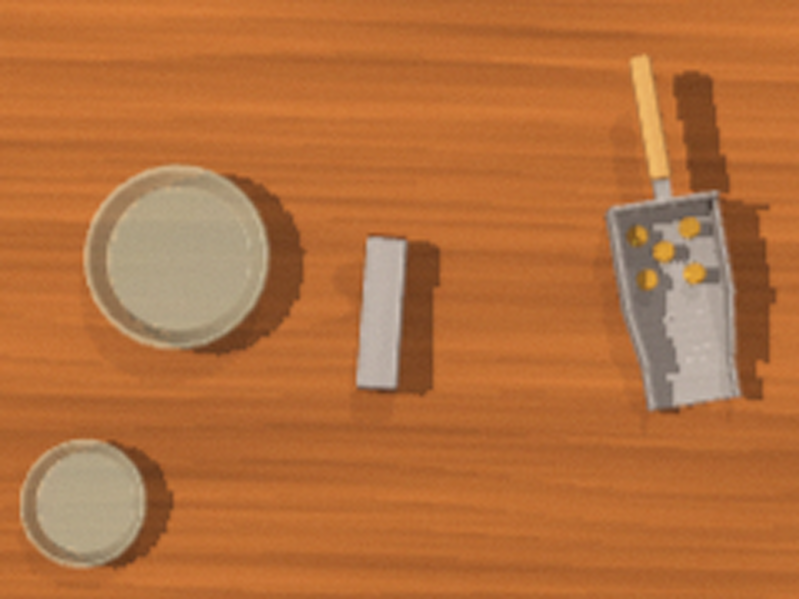

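Crop: the large dish's rim spans (86..269, 167..348), i.e. 55 px wide, which confirms it. The scoop's handle runs from (640,57) to (658,180), with lip corners at (652,410) and (738,396) and back corners at (609,210) and (717,193). All five buttons sit near the back.

Run:
```python
from h import *;from scipy.optimize import least_squares
d=pickle.load(open("top.pkl","rb"))
f=lambda a:np.array(a)/3.3333+[200,205]-[.35,.35]
obs=np.array([f(a) for a in [(640,57),(658,180),(609,210),(717,193),(652,410),(738,396)]])
M=[(155,0,41),(70,0,41),(57,35,36),(57,-35,36),(-79,29,16),(-79,-29,16)]
def pr(x):
    c,s=np.cos(x[2]),np.sin(x[2]);return np.array([p(d,(x[0]+c*a-s*b,x[1]+s*a+c*b,h)) for a,b,h in M])
best=min((least_squares(lambda x:(np.array([p(d,(x[0]+np.cos(x[2])*a-np.sin(x[2])*b*g,x[1]+np.sin(x[2])*a+np.cos(x[2])*b*g,h)) for a,b,h in M])-obs).ravel(),[480,-190,.1]) for g in (1,)),key=lambda r:r.cost)
x=best.x;print(x,(pr(x)-obs).round(1).tolist())
c,s=np.cos(x[2]),np.sin(x[2]);print("grip",x[:2]+110*np.array([c,s]),"lip",x[:2]-79*np.array([c,s]))
u=f((177.5,257.5));print("dish",w(d,*u,20))
print("metro",w(d,520,258,100),"mug",w(d,88,247,95))
for a in [(404,237),(357,387),(368,238),(397,387)]:print("harm",w(d,*f(a),20))
```

```text
[ 4.75579563e+02 -1.94724400e+02  1.85518703e-01] [[-0.6, -0.4], [0.8, -0.0], [0.7, -0.5], [-0.7, -0.3], [-0.0, 0.6], [-0.1, 0.6]]
grip [ 583.69204019 -174.43419985] lip [ 397.935147  -209.2964521]
dish [485.38613742 137.25315683  20.        ]
metro [ 545.51569641 -432.76455233  100.        ] mug [541.57437152 478.6924879   95.        ]
harm [503.58120991 -13.12272078  20.        ]
harm [403.32608106  15.18427435  20.        ]
harm [502.19193196  10.91505792  20.        ]
harm [404.06578477 -11.21149203  20.        ]
```

```bash
cat > g.py <<'E'
import sys,numpy as np
from cell import ctrl
from scipy.spatial.transform import Rotation as R
np.set_printoptions(suppress=True,precision=3)
def show():
    s=ctrl.read_state();print("t",s["clock"],"q",s["qpos"],"pos",s["eef_pos"],"rpy",s["tool_rot"],"F",s["force"],"w",s["width"],s["gripper_force"]);return s
def delta(pos,rpy,s):
    A=R.from_euler("xyz",s["tool_rot"]);B=rpy if isinstance(rpy,R) else R.from_euler("xyz",rpy)
    t=A.inv().apply(np.array(pos)-s["eef_pos"])/10;return np.r_[t,(A.inv()*B).as_rotvec()]
E
python3 - <<'E'
from g import *
s=show();print(delta([470,230,300],[np.pi,0,1.55],s))
E
```

```text
t 0.1 q [-1.408  0.629  0.038  1.518 -0.027  0.996 -0.02 ] pos [147.298 632.641 303.064] rpy [-3.14   0.     2.913] F [-0.799 -0.24   0.071] w 85.63631906575515 0.0
[-40.563 -31.893   0.362  -0.001   0.001   1.363]
```

Emit:
send_rows:
  rows:
    - [[-4,-3.2,0,0,0,0.136],[-8,-6.4,0,0,0,0.27],[-12,-9.6,0,0,0,0.41],[-16,-12.8,0,0,0,0.545],[-20,-16,0,0,0,0.68],[-24.5,-19,0,0,0,0.82],[-28.5,-22.5,0,0,0,0.955],[-32.5,-25.5,0.3,0,0,1.09],[-36.5,-28.7,0.3,0,0,1.23],[-40.5,-32,0.4,0,0,1.36]]

```text
clock: 1.1
eef_pos: [460.1, 240.9, 300.1]
tool_rot: [-3.141, -0.0, 1.548]
force: [1.3, 1.1, 0.4]
width: 85.5
gripper_force: 0.0
```

Run:
```python
from g import *
s=show();print(delta([583.7,-174.4,230],[np.pi,0,.1855],s))
```

```text
t 1.1 q [-0.832  0.478  0.431  1.892 -0.264  0.828 -0.287] pos [460.08  240.932 300.065] rpy [-3.141 -0.     1.548] F [1.262 1.136 0.375] w 85.45293715577846 0.0
[-41.236  13.323   7.001  -0.      0.      1.362]
```

Run:
```python
from g import *
s=ctrl.read_state();print(delta([583.7,-174.4,230],[np.pi,0,np.pi+.1855],s))
```

```text
[-41.236  13.323   7.001  -0.     -0.     -1.779]
```

Emit:
send_rows:
  rows:
    - [[-2,1,0,0,0,-0.15],[-6,2,0.5,0,0,-0.3],[-10,4,1,0,0,-0.45],[-14,5,2,0,0,-0.6],[-18,6,3,0,0,-0.75],[-22,8,4,0,0,-0.9],[-26,9,5,0,0,-1.05],[-30,10,5,0,0,-1.2],[-34,11,5,0,0,-1.33],[-36,12,5,0,0,-1.46]]

```text
clock: 2.1
eef_pos: [572.2, -124.6, 249.7]
tool_rot: [-3.139, -0.001, 3.013]
force: [-0.2, 0.5, 1.0]
width: 85.7
gripper_force: 0.0
```

Run:
```python
from g import *
s=show();print(delta([583.7,-174.4,200],[np.pi,0,np.pi+.1855],s))
```

```text
t 2.1 q [ 0.177  0.6   -0.018  1.758  0.018  0.785  1.592] pos [ 572.163 -124.599  249.683] rpy [-3.139 -0.001  3.013] F [-0.21   0.475  0.963] w 85.68934703397072 0.0
[-1.788 -4.779  4.978 -0.002 -0.001 -0.314]
```

Emit:
send_rows:
  rows:
    - [[-0.6,-1.6,1.6,0,0,-0.1],[-1.2,-3.2,3.3,0,0,-0.21],[-1.8,-4.8,5,0,0,-0.314],[-1.8,-4.8,5,0,0,-0.314],[-1.8,-4.8,5,0,0,-0.314],[-1.8,-4.8,5,0,0,-0.314]]

```text
clock: 2.7
eef_pos: [584.8, -168.1, 201.0]
tool_rot: [3.141, 0.001, -2.957]
force: [0.7, -0.2, 0.6]
width: 85.2
gripper_force: 0.0
```

Run:
```python
from g import *;import cv2,pickle
s=show();d=ctrl.get_image("wrist");d["s"]=s;pickle.dump(d,open("wr.pkl","wb"));cv2.imwrite("pics/wr.png",d["pixels"][:,:,::-1])
print({k:v for k,v in d.items() if k not in("pixels","s")})
```

```text
t 2.7 q [ 0.301  0.694 -0.108  1.731  0.103  0.721  1.896] pos [ 584.808 -168.066  200.957] rpy [ 3.141  0.001 -2.957] F [ 0.697 -0.241  0.586] w 85.21446783214492 0.0
{'fx': 371.64829954431775, 'fy': 371.64829954431775, 'cx': 316.6319691978722, 'cy': 235.9740954439586, 'mount': array([[ -0.001,   0.944,   0.329,  84.401],
       [  1.   ,   0.001,  -0.001,  -0.754],
       [ -0.001,   0.329,  -0.944, -69.362],
       [  0.   ,   0.   ,   0.   ,   1.   ]])}
```

View pics/wr.png

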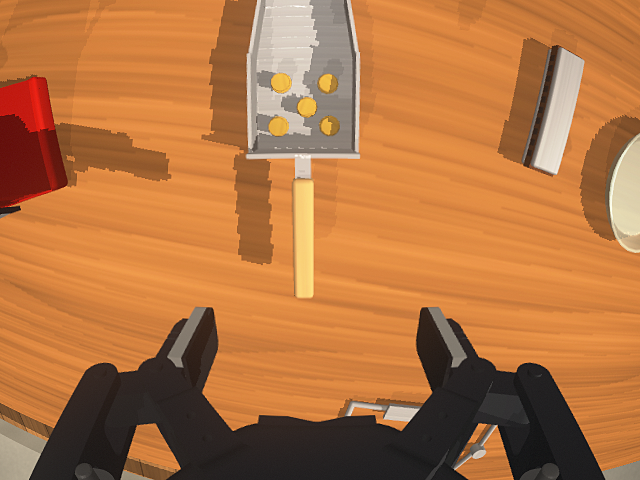

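Wrist view: the handle runs from (304,180) to (305,297), centred between the open fingers, and the five buttons are standing in the pan. I'll refine the handle's position from this.

```bash
cat >> g.py <<'E'
def wpx(d,u,v,z):
    x,y=(u-d["cx"])/d["fx"],(v-d["cy"])/d["fy"];r=np.hypot(x,y)
    ray=np.array([np.sin(r)*x/r,-np.sin(r)*y/r,-np.cos(r)]);A=R.from_euler("xyz",d["s"]["tool_rot"]).as_matrix()
    o=A@d["mount"][:3,3]+d["s"]["eef_pos"];q=A@d["mount"][:3,:3]@ray
    return o+q*(z-o[2])/q[2]
E
python3 - <<'E'
from g import *;import pickle
d=pickle.load(open("wr.pkl","rb"))
a=wpx(d,304,181,41);b=wpx(d,305,292,41);b2=wpx(d,305,297,34);print(a,b,b2)
l=wpx(d,249,52,26);r=wpx(d,356,52,26);bl=wpx(d,248,156,36);br=wpx(d,359,156,36);print(l,r,bl,br,(bl+br)/2)
v=b-a;yaw=np.arctan2(v[1],v[0]);print(yaw,np.linalg.norm(v))
s=show();g=a+v/np.linalg.norm(v)*40;print(g)
E
```

```text
[ 546.14  -183.804   41.   ] [ 622.558 -169.748   41.   ] [ 630.28  -168.604   34.   ]
[ 470.014 -234.325   26.   ] [ 458.237 -166.45    26.   ] [ 537.195 -221.872   36.   ] [ 524.647 -152.494   36.   ] [ 530.921 -187.183   36.   ]
0.18190630121928364 77.69924737121521
t 2.75 q [ 0.301  0.693 -0.108  1.731  0.103  0.721  1.897] pos [ 584.924 -167.989  201.149] rpy [ 3.141  0.001 -2.956] F [-1.008  0.914  0.598] w 85.25310400736359 0.0
[ 585.481 -176.568   41.   ]
```

Run:
```python
from g import *
s=show();print(delta([584.6,-175.5,120],[np.pi,0,np.pi+.182],s))
```

```text
t 2.75 q [ 0.301  0.693 -0.108  1.731  0.103  0.721  1.897] pos [ 584.924 -167.989  201.149] rpy [ 3.141  0.001 -2.956] F [-1.008  0.914  0.598] w 85.25310400736359 0.0
[ 0.181 -0.733  8.115  0.     0.001  0.004]
```

Emit:
send_rows:
  rows:
    - [[0,-0.4,2,0,0,0],[0.1,-0.7,4,0,0,0],[0.1,-0.7,6,0,0,0],[0.1,-0.7,8,0,0,0],[0.1,-0.7,8,0,0,0],[0.1,-0.7,8,0,0,0]]

```text
clock: 3.35
eef_pos: [585.2, -175.7, 121.0]
tool_rot: [-3.141, 0.001, -2.956]
force: [-0.1, -0.8, -0.0]
width: 85.3
gripper_force: 0.0
```

Run:
```python
from g import *
s=show();print(delta([584.6,-175.5,88],[np.pi,0,np.pi+.182],s))
```

```text
t 3.35 q [ 0.302  0.812 -0.092  1.763  0.123  0.571  1.892] pos [ 585.199 -175.721  120.958] rpy [-3.141  0.001 -2.956] F [-0.117 -0.789 -0.024] w 85.28159053380418 0.0
[ 0.057  0.033  3.296 -0.     0.001  0.004]
```

Emit:
send_rows:
  rows:
    - [[0,0,1.2,0,0,0],[0,0,2.4,0,0,0],[0,0,3.3,0,0,0],[0,0,3.3,0,0,0],[0,0,3.3,0,0,0]]

```text
clock: 3.85
eef_pos: [584.6, -176.5, 86.8]
tool_rot: [3.141, -0.001, -2.957]
force: [0.2, -0.4, 0.4]
width: 85.2
gripper_force: 0.0
```

Emit:
send_rows:
  rows:
    - [[0,0,0,0,0,0],[0,0,0,0,0,0],[0,0,0,0,0,0],[0,0,0,0,0,0],[0,0,0,0,0,0],[0,0,0,0,0,0],[0,0,0,0,0,0],[0,0,0,0,0,0],[0,0,0,0,0,0],[0,0,0,0,0,0]]
  grip: 255

```text
clock: 4.85
eef_pos: [584.9, -176.6, 87.3]
tool_rot: [-3.141, 0.0, -2.956]
force: [-0.3, 0.1, 3.6]
width: 12.8
gripper_force: 59.3
```

Run:
```python
from g import *
s=show()
```

```text
t 4.85 q [ 0.298  0.865 -0.083  1.771  0.13   0.511  1.887] pos [ 584.857 -176.595   87.288] rpy [-3.141  0.    -2.956] F [-0.268  0.059  3.578] w 12.76871676685732 59.33886766433716
```

Emit:
send_rows:
  rows:
    - [[0,0,-0.2,0,0,0],[0,0,-0.6,0,0,0],[0,0,-1.2,0,0,0],[0,0,-2,0,0,0],[0,0,-3,0,0,0],[0,0,-4,0,0,0],[0,0,-5,0,0,0],[0,0,-5.7,0,0,0],[0,0,-6,0,0,0],[0,0,-6,0,0,0]]

```text
clock: 5.85
eef_pos: [584.9, -176.6, 147.7]
tool_rot: [-3.141, 0.001, -2.956]
force: [0.5, 1.5, -2.0]
width: 12.8
gripper_force: 58.7
```

Run:
```python
from g import *;import cv2,pickle
s=show();d=ctrl.get_image("wrist");d["s"]=s;pickle.dump(d,open("wr2.pkl","wb"));cv2.imwrite("pics/wr2.png",d["pixels"][:,:,::-1])
# predicted pixels if no slip
def px(P): # scoop frame -> pixel, tool x=-scoop x, y=-? (B grasp)
    t=np.array([110-P[0],P[1],34-P[2]+53.3]);c=np.linalg.inv(d["mount"])@np.r_[t,1];x,y,z=c[0],-c[1],-c[2]
    th=np.arctan2(np.hypot(x,y),z);k=th/np.hypot(x,y)*d["fx"];return d["cx"]+k*x,d["cy"]+k*y
for P in [(57,35,36),(57,-35,36),(-79,29,16),(-79,-29,16),(70,0,41),(-11,35,26)]:print(P,px(P))
```

```text
t 5.85 q [ 0.308  0.772 -0.098  1.754  0.117  0.621  1.898] pos [ 584.946 -176.581  147.736] rpy [-3.141  0.001 -2.956] F [ 0.515  1.489 -1.965] w 12.751980837455397 58.68142068386078
(57, 35, 36) (np.float64(420.19334916832616), np.float64(206.84002496811223))
(57, -35, 36) (np.float64(216.56451437133322), np.float64(206.9690834115188))
(-79, 29, 16) (np.float64(389.5680746664332), np.float64(-122.23197172322617))
(-79, -29, 16) (np.float64(246.24301110198843), np.float64(-122.51583629253267))
(70, 0, 41) (np.float64(318.5941751917505), np.float64(247.7598754534032))
(-11, 35, 26) (np.float64(417.9428156980629), np.float64(15.235795720736292))
```

View pics/wr2.png

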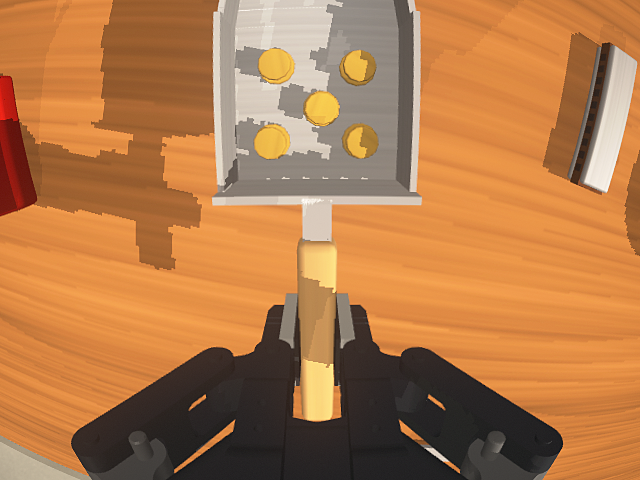

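Wrist view: the pan's back corners are at (213,201) and (421,201), within about 2 mm of the no-slip prediction. The scoop is level and all five buttons are in place. Next I'll plan the smooth carry.

```bash
cat >> g.py <<'E'
def plan(poses,n=10,s0=None):
    # poses: list of (pos,R); prints rows per call relative to previous call's last pose
    b=s0
    for i in range(0,len(poses),n):
        rows=[]
        for p,r in poses[i:i+n]:
            rows.append(np.r_[b[1].inv().apply(p-b[0])/10,(b[1].inv()*r).as_rotvec()].round(2).tolist())
        print(rows);b=poses[min(i+n,len(poses))-1]
E
python3 - <<'E'
from g import *
s=ctrl.read_state();p0=s["eef_pos"];y0=s["tool_rot"][2]+2*np.pi
P=[]
for k in range(1,31):
    u=k/30;f=u*u*(3-2*u)
    P.append((p0+f*(np.array([485,-81,150])-p0),R.from_euler("xyz",[np.pi,0,y0+f*(1.571-y0)])))
plan(P,10,(p0,R.from_euler("xyz",[np.pi,0,y0])))
E
```

```text
[[0.03, 0.04, -0.0, 0.0, -0.0, 0.01], [0.1, 0.14, -0.0, -0.0, -0.0, 0.02], [0.23, 0.31, -0.01, 0.0, -0.0, 0.05], [0.39, 0.55, -0.01, 0.0, -0.0, 0.09], [0.6, 0.83, -0.02, -0.0, -0.0, 0.13], [0.84, 1.17, -0.03, 0.0, -0.0, 0.18], [1.11, 1.55, -0.04, -0.0, -0.0, 0.24], [1.41, 1.97, -0.05, -0.0, -0.0, 0.31], [1.74, 2.42, -0.06, 0.0, -0.0, 0.38], [2.08, 2.91, -0.07, 0.0, -0.0, 0.46]]
[[0.55, 0.3, -0.01, 0.0, -0.0, 0.08], [1.13, 0.61, -0.03, 0.0, -0.0, 0.16], [1.72, 0.93, -0.04, -0.0, -0.0, 0.25], [2.32, 1.25, -0.05, 0.0, -0.0, 0.34], [2.93, 1.58, -0.07, 0.0, -0.0, 0.42], [3.53, 1.9, -0.08, 0.0, -0.0, 0.51], [4.13, 2.23, -0.09, 0.0, -0.0, 0.6], [4.73, 2.55, -0.11, -0.0, -0.0, 0.68], [5.3, 2.86, -0.12, 0.0, -0.0, 0.77], [5.85, 3.15, -0.13, 0.0, -0.0, 0.85]]
[[0.56, -0.21, -0.01, 0.0, -0.0, 0.08], [1.09, -0.4, -0.02, 0.0, -0.0, 0.15], [1.57, -0.58, -0.03, 0.0, -0.0, 0.21], [2.01, -0.74, -0.04, 0.0, -0.0, 0.27], [2.4, -0.88, -0.05, -0.0, -0.0, 0.33], [2.73, -1.0, -0.06, 0.0, -0.0, 0.37], [3.0, -1.1, -0.06, 0.0, -0.0, 0.41], [3.2, -1.17, -0.07, 0.0, -0.0, 0.43], [3.32, -1.22, -0.07, 0.0, -0.0, 0.45], [3.36, -1.23, -0.07, 0.0, -0.0, 0.46]]
```

Emit:
send_rows:
  rows:
    - [[0,0,0,0,0,0.01],[0.1,0.1,0,0,0,0.02],[0.2,0.3,0,0,0,0.05],[0.4,0.5,0,0,0,0.09],[0.6,0.8,0,0,0,0.13],[0.8,1.2,0,0,0,0.18],[1.1,1.6,0,0,0,0.24],[1.4,2,0,0,0,0.31],[1.7,2.4,0,0,0,0.38],[2.1,2.9,0,0,0,0.46]]

```text
clock: 6.9
eef_pos: [558.6, -151.7, 147.0]
tool_rot: [-3.142, -0.0, 2.862]
force: [0.8, 0.4, -2.0]
width: 13.0
gripper_force: 58.7
```

Emit:
send_rows:
  rows:
    - [[0.6,0.3,0,0,0,0.08],[1.1,0.6,0,0,0,0.16],[1.7,0.9,0,0,0,0.25],[2.3,1.3,0,0,0,0.34],[2.9,1.6,0,0,0,0.42],[3.5,1.9,0,0,0,0.51],[4.1,2.2,0,0,0,0.6],[4.7,2.5,0,0,0,0.68],[5.3,2.9,0,0,0,0.77],[5.9,3.2,0,0,0,0.85]]

```text
clock: 7.9
eef_pos: [510.4, -104.5, 147.1]
tool_rot: [-3.142, -0.0, 2.013]
force: [-0.3, -0.6, -1.8]
width: 12.9
gripper_force: 58.7
```

Emit:
send_rows:
  rows:
    - [[0.6,-0.2,0,0,0,0.08],[1.1,-0.4,0,0,0,0.15],[1.6,-0.6,0,0,0,0.21],[2,-0.7,0,0,0,0.27],[2.4,-0.9,0,0,0,0.33],[2.7,-1,0,0,0,0.37],[3,-1.1,0,0,0,0.41],[3.2,-1.2,0,0,0,0.43],[3.3,-1.2,0,0,0,0.45],[3.4,-1.2,0,0,0,0.46]]

```text
clock: 8.9
eef_pos: [485.2, -79.6, 147.2]
tool_rot: [3.141, 0.0, 1.556]
force: [-0.4, -0.6, -1.5]
width: 12.9
gripper_force: 58.7
```

Run:
```python
from g import *;import cv2,pickle
s=show();d=ctrl.get_image("top");pickle.dump(d,open("top2.pkl","wb"))
im=d["pixels"][170:350,180:420,::-1];cv2.imwrite("pics/top2.png",cv2.resize(im,None,fx=3.33,fy=3.33,interpolation=cv2.INTER_CUBIC))
```

```text
t 8.9 q [-0.129  0.694  0.352  2.091 -0.539  0.444  0.627] pos [485.236 -79.577 147.184] rpy [3.141 0.    1.556] F [-0.449 -0.582 -1.534] w 12.943286400803576 58.661479353904724
```

View pics/top2.png

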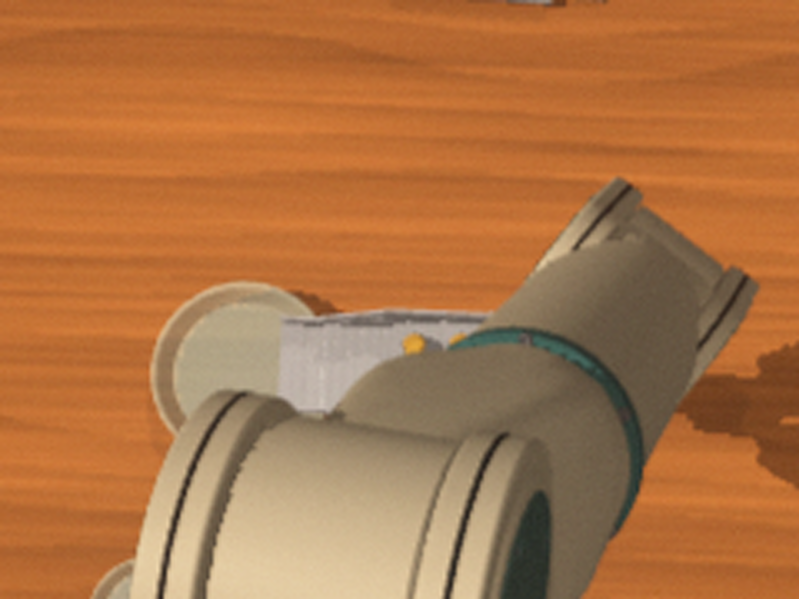

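Top view: the lip is at crop (280,360), over the right part of the dish; a button is visible in the pan at (413,343). I'll check the arm's reach for the tilt by fitting a small kinematic model to the logged joint/pose pairs.

```bash
cat > k.py <<'E'
import numpy as np,itertools
from scipy.spatial.transform import Rotation as R
D=[([-1.40784231,.62934063,.03845991,1.51838298,-.02698502,.99630597,-.0200244],[147.27,632.59,302.99],[-3.13967,0,2.91281]),
([-.832,.478,.431,1.892,-.264,.828,-.287],[460.08,240.93,300.07],[-3.141,0,1.548]),
([.177,.6,-.018,1.758,.018,.785,1.592],[572.16,-124.6,249.68],[-3.139,-.001,3.013]),
([.301,.693,-.108,1.731,.103,.721,1.897],[584.92,-167.99,201.15],[3.141,.001,-2.956]),
([.302,.812,-.092,1.763,.123,.571,1.892],[585.2,-175.72,120.96],[-3.141,.001,-2.956]),
([.298,.865,-.083,1.771,.13,.511,1.887],[584.86,-176.6,87.29],[-3.141,0,-2.956]),
([.308,.772,-.098,1.754,.117,.621,1.898],[584.95,-176.58,147.74],[-3.141,.001,-2.956]),
([-.129,.694,.352,2.091,-.539,.444,.627],[485.24,-79.58,147.18],[3.141,0,1.556])]
def rots(q,sg):
    o=[];r=R.identity()
    for i,a in enumerate(q):
        r=r*R.from_rotvec(np.array([[0,0,1],[0,1,0]][i%2])*sg[i]*a);o.append(r)
    return o
E
python3 - <<'E'
from k import *
res=[]
for so in itertools.product((1,-1),repeat=4):
    sg=[so[0],1,so[1],1,so[2],1,so[3]]
    C=[rots(q,sg)[-1].inv()*R.from_euler("xyz",e) for q,p,e in D]
    m=R.concatenate(C).mean();res.append((max((m.inv()*c).magnitude() for c in C),sg,m.as_euler("xyz")))
res.sort(key=lambda a:a[0]);print(res[:3])
sg=res[0][1];A=[];b=[]
for q,p,e in D:
    o=rots(q,sg);A.append(np.hstack([np.array([[0],[0],[1.]]),o[1].as_matrix()[:,[0,2]],o[3].as_matrix()[:,[0,2]],o[5].as_matrix()[:,[0,2]]]));b.append(p)
A=np.vstack(A);b=np.hstack(b)
x=np.linalg.lstsq(np.vstack([A,.02*np.eye(7)]),np.r_[b,np.zeros(7)],rcond=None)[0];print(x.round(1),(A@x-b).round(1))
E
```

```text
[(0.0013568924677780396, [-1, 1, -1, 1, -1, 1, -1], array([5.38425353e-05, 8.75508717e-05, 1.57080084e+00])), (0.7135559548700061, [-1, 1, 1, 1, -1, 1, -1], array([-0.11262795, -0.11769301,  1.66851913])), (1.0114901690756812, [-1, 1, -1, 1, 1, 1, -1], array([0.05634587, 0.11457564, 1.62527354]))]
[ 51.3 -23.3 553.5 -10.4 388.8  -9.4   3.7] [-27.    4.1   2.5 -11.2  13.4  -6.2   4.5  28.7  -0.3   7.4  29.2   2.4
   9.4  29.    3.   10.   28.8   2.8   8.7  28.8   2.4  -0.9  16.7  -6.6]
```

```bash
cat >> k.py <<'E'
SG=[-1,1,-1,1,-1,1,-1];YAW=R.from_euler("z",np.pi/2)
def row(q):
    o=rots(q,SG);z=np.array([[0],[0],[1.]])
    M=[r.as_matrix() for r in o]
    # base z; upper arm x,y,z; forearm x,y,z; hand x,y,z  (odd-joint frames carry lateral offsets)
    return np.hstack([z,M[1],M[3],M[5]]),o[-1]*YAW
A=np.vstack([row(q)[0] for q,p,e in D]);b=np.hstack([p for q,p,e in D])
prior=np.array([350,0,0,420,0,0,400,0,0,270.]);w=.02
X=np.linalg.lstsq(np.vstack([A,w*np.eye(10)]),np.r_[b,w*prior],rcond=None)[0]
def fk(q):
    a,r=row(q);return a@X,r
E
python3 - <<'E'
from k import *
print(X.round(1),(A@X-b).round(1),np.linalg.svd(A)[1].round(2))
E
```

```text
[ 3.380e+02  7.000e-01 -1.070e+01  5.575e+02 -1.000e+00 -1.720e+01
  3.816e+02 -1.000e-01 -2.000e-01  2.785e+02] [-0.  -0.2  0.1 -0.1 -0.  -0.1  0.2 -0.2 -0.2  0.4 -0.1  0.2  0.2  0.2
  0.2 -0.3  0.1 -0.1 -0.3 -0.1 -0.1  0.  -0.   0. ] [5.63 4.84 4.83 0.8  0.71 0.39 0.37 0.26 0.11 0.  ]
```

```bash
cat > sim.py <<'E'
from k import *
from scipy.optimize import least_squares
lo=np.array([-3.06,-.37,-1.25,.18,-1.1,.23,-2.94]);hi=np.array([3.06,2.12,1.32,2.47,4.24,1.98,2.94])
def ik(pos,rot,q):
    f=lambda x:np.r_[(fk(x)[0]-pos)/100,(fk(x)[1].inv()*rot).as_rotvec(),.02*(x-q)]
    return least_squares(f,np.clip(q,lo+.001,hi-.001),bounds=(lo,hi),max_nfev=40)
def pose(lip,psi,th):
    # tool: x=spout dir; tilt th lowers spout; lip from TCP in tool axes: (190,0,84)
    r=R.from_euler("z",psi)*R.from_euler("y",th)*R.from_euler("x",np.pi)
    return np.array(lip)-r.apply([190,0,84]),r
E
python3 - <<'E'
from sim import *
np.set_printoptions(suppress=True,precision=2)
q0=np.array([-.129,.694,.352,2.091,-.539,.444,.627]);p0=fk(q0)[0];lip0=p0+R.from_euler("z",1.556).apply([0,0,0])
for psi in (1.1,1.3,1.556,1.8,2.0):
  q=q0;c=np.array([485,137,40.])-28*np.array([np.cos(psi),np.sin(psi),0])
  for y in np.linspace(1.556,psi,6): q=ik(*pose(np.r_[c[:2],60],y,0),q).x
  for th in np.arange(0,51,5):
    s=ik(*pose(c,psi,np.radians(th)),q);dq=abs(s.x-q).max();q=s.x
    e=np.linalg.norm(fk(q)[0]-pose(c,psi,np.radians(th))[0]);a=(fk(q)[1].inv()*pose(c,psi,np.radians(th))[1]).magnitude()
    if th%10==0 or e>2: print(psi,th,q,"err",round(e,1),round(a,3),"dq",round(dq,2))
E
```

```text
1.1 0 [-0.14  0.68  0.31  2.36 -1.02  0.23  0.64] err 0.0 0.001 dq 0.21
1.1 10 [-0.55  0.73  0.74  2.29 -0.77  0.45  0.31] err 0.0 0.0 dq 0.19
1.1 20 [-0.8   0.83  0.98  2.19 -0.59  0.66  0.08] err 0.0 0.0 dq 0.11
1.1 30 [-0.95  0.94  1.11  2.08 -0.46  0.86 -0.08] err 0.0 0.0 dq 0.1
1.1 40 [-1.04  1.05  1.18  1.95 -0.36  1.05 -0.19] err 0.0 0.0 dq 0.09
1.1 50 [-1.09  1.16  1.21  1.81 -0.28  1.23 -0.27] err 0.0 0.0 dq 0.09
1.3 0 [-0.09  0.69  0.28  2.25 -0.71  0.28  0.55] err 0.0 0.0 dq 0.06
1.3 10 [-0.45  0.71  0.62  2.22 -0.57  0.41  0.32] err 0.0 0.0 dq 0.17
1.3 20 [-0.73  0.79  0.86  2.15 -0.45  0.56  0.12] err 0.0 0.0 dq 0.13
1.3 30 [-0.92  0.89  1.02  2.07 -0.35  0.72 -0.03] err 0.0 0.0 dq 0.09
1.3 40 [-1.04  1.    1.11  1.97 -0.27  0.89 -0.15] err 0.0 0.0 dq 0.08
1.3 50 [-1.12  1.11  1.16  1.86 -0.2   1.06 -0.23] err 0.0 0.0 dq 0.08
1.556 0 [-0.09  0.73  0.3   2.11 -0.57  0.38  0.65] err 0.0 0.0 dq 0.05
1.556 10 [-0.39  0.73  0.56  2.12 -0.47  0.42  0.47] err 0.0 0.0 dq 0.15
1.556 20 [-0.67  0.78  0.8   2.1  -0.38  0.49  0.29] err 0.0 0.0 dq 0.13
1.556 30 [-0.9   0.87  0.98  2.
[... 336 characters left out ...]
-0.62  0.77  0.72  2.05 -0.32  0.43  0.45] err 0.0 0.0 dq 0.13
1.8 30 [-0.87  0.84  0.93  2.06 -0.27  0.46  0.31] err 0.0 0.0 dq 0.12
1.8 40 [-1.07  0.96  1.09  2.04 -0.23  0.53  0.19] err 0.0 0.0 dq 0.09
1.8 50 [-1.22  1.1   1.2   2.01 -0.19  0.62  0.08] err 0.0 0.0 dq 0.07
2.0 0 [-0.11  0.8   0.27  1.86 -0.38  0.53  0.84] err 0.0 0.0 dq 0.04
2.0 10 [-0.33  0.75  0.44  1.94 -0.32  0.45  0.71] err 0.0 0.0 dq 0.12
2.0 20 [-0.59  0.76  0.65  2.   -0.27  0.39  0.57] err 0.0 0.0 dq 0.13
2.0 30 [-0.84  0.82  0.87  2.05 -0.23  0.37  0.44] err 0.0 0.0 dq 0.13
2.0 40 [-1.06  0.93  1.05  2.08 -0.22  0.38  0.33] err 0.0 0.0 dq 0.11
2.0 50 [-1.24  1.08  1.19  2.08 -0.21  0.42  0.23] err 0.0 0.0 dq 0.08
```

Run:
```python
from g import *;from sim import pose;from h import w;import pickle
d=pickle.load(open("top2.pkl","rb"));print("lip seen",w(d,280/3.333+180,360/3.333+170,63))
s=show();psi=s["tool_rot"][2];r0=R.from_euler("z",psi)*R.from_euler("x",np.pi)
lip=s["eef_pos"]+r0.apply([190,0,84]);print("lip",lip)
c=np.array([485.5,137.2])-28*np.array([np.cos(psi),np.sin(psi)])
P=[pose(lip+(np.r_[c,34]-lip)*k/10,psi,0) for k in range(1,11)]
A=[0]*1
th=np.r_[np.linspace(1.5,15,10),np.linspace(15.7,29,20),[29]*4,np.linspace(31,50,16)]
P+= [pose(np.r_[c,34],psi,np.radians(t)) for t in th]
plan(P,10,(s["eef_pos"],r0))
```

```text
lip seen [490.505 109.854  63.   ]
t 8.95 q [-0.129  0.694  0.352  2.091 -0.539  0.444  0.626] pos [485.169 -79.437 147.158] rpy [-3.142 -0.     1.556] F [-0.359 -0.662 -2.503] w 13.026566977166377 58.66128623485565
lip [488.027 110.542  63.158]
[[-0.01, -0.03, 0.29, 0.0, 0.0, 0.0], [-0.03, -0.06, 0.58, 0.0, 0.0, 0.0], [-0.04, -0.09, 0.87, 0.0, 0.0, 0.0], [-0.06, -0.12, 1.17, 0.0, 0.0, 0.0], [-0.07, -0.15, 1.46, 0.0, 0.0, 0.0], [-0.08, -0.18, 1.75, 0.0, 0.0, 0.0], [-0.1, -0.2, 2.04, 0.0, 0.0, 0.0], [-0.11, -0.23, 2.33, 0.0, 0.0, 0.0], [-0.12, -0.26, 2.62, 0.0, 0.0, 0.0], [-0.14, -0.29, 2.92, 0.0, 0.0, 0.0]]
[[0.23, 0.0, -0.49, 0.0, -0.03, -0.0], [0.47, -0.0, -0.98, -0.0, -0.05, 0.0], [0.72, -0.0, -1.46, 0.0, -0.08, 0.0], [0.98, 0.0, -1.94, 0.0, -0.1, -0.0], [1.26, -0.0, -2.41, -0.0, -0.13, -0.0], [1.55, -0.0, -2.87, -0.0, -0.16, -0.0], [1.85, -0.0, -3.32, 0.0, -0.18, 0.0], [2.16, -0.0, -3.77, -0.0, -0.21, -0.0], [2.49, 0.0, -4.2, 0.0, -0.24, -0.0], [2.82, -0.0, -4.63, 0.0, -0.26, 0.0]]
[[0.1, 0.0, -0.23, 0.0, -0.01, 0.0], [0.21, 0.0, -0.46, -0.0, -0.02, 0.0], [0.32, 0.0, -0.69, -0.0,
[... 697 characters left out ...]
0, 0.0, 0.0, 0.0, 0.0, 0.0], [0.0, 0.0, 0.0, 0.0, 0.0, 0.0], [0.0, 0.0, 0.0, 0.0, 0.0, 0.0], [0.3, 0.0, -0.66, 0.0, -0.03, 0.0], [0.51, 0.0, -1.07, 0.0, -0.06, -0.0], [0.72, 0.0, -1.48, 0.0, -0.08, 0.0], [0.95, 0.0, -1.88, 0.0, -0.1, -0.0], [1.18, 0.0, -2.27, 0.0, -0.12, 0.0], [1.42, 0.0, -2.67, 0.0, -0.15, -0.0]]
[[0.19, 0.0, -0.42, -0.0, -0.02, 0.0], [0.39, -0.0, -0.83, 0.0, -0.04, 0.0], [0.6, -0.0, -1.24, 0.0, -0.07, 0.0], [0.82, -0.0, -1.65, -0.0, -0.09, 0.0], [1.04, -0.0, -2.04, -0.0, -0.11, 0.0], [1.28, -0.0, -2.44, -0.0, -0.13, 0.0], [1.52, -0.0, -2.83, -0.0, -0.15, 0.0], [1.77, -0.0, -3.21, -0.0, -0.18, 0.0], [2.04, -0.0, -3.59, -0.0, -0.2, 0.0], [2.3, -0.0, -3.96, -0.0, -0.22, 0.0]]
```

Emit:
send_rows:
  rows:
    - [[0,0,0.3,0,0,0],[0,-0.1,0.6,0,0,0],[0,-0.1,0.9,0,0,0],[0,-0.2,1.2,0,0,0],[0,-0.2,1.5,0,0,0],[-0.1,-0.3,1.8,0,0,0],[-0.1,-0.3,2.1,0,0,0],[-0.1,-0.4,2.4,0,0,0],[-0.1,-0.5,2.7,0,0,0],[-0.1,-0.5,2.9,0,0,0]]

```text
clock: 9.95
eef_pos: [479.9, -80.5, 117.9]
tool_rot: [-3.141, -0.0, 1.557]
force: [-0.1, -0.1, -2.1]
width: 13.0
gripper_force: 58.7
```

Emit:
send_rows:
  rows:
    - [[0.23,0,-0.49,0,-0.026,0],[0.47,0,-0.98,0,-0.052,0],[0.72,0,-1.46,0,-0.079,0],[0.98,0,-1.94,0,-0.105,0],[1.26,0,-2.41,0,-0.131,0],[1.55,0,-2.87,0,-0.157,0],[1.85,0,-3.32,0,-0.183,0],[2.16,0,-3.77,0,-0.209,0],[2.49,0,-4.2,0,-0.236,0],[2.82,0,-4.63,0,-0.262,0]]

```text
clock: 10.95
eef_pos: [480.5, -51.8, 164.6]
tool_rot: [-3.141, 0.262, 1.557]
force: [0.6, 0.4, -2.7]
width: 12.8
gripper_force: 58.7
```

Run:
```python
from g import *
s=show();print("lip",s["eef_pos"]+R.from_euler("xyz",s["tool_rot"]).apply([190,0,84]))
```

```text
t 10.95 q [-0.537  0.753  0.677  2.118 -0.439  0.435  0.385] pos [480.475 -51.843 164.564] rpy [-3.141  0.262  1.557] F [ 0.61   0.4   -2.745] w 12.832943549665359 58.68601441383362
lip [482.685 109.836  34.138]
```

Tracking is exact and the lip is at z = 34 mm. Continuing with the slow pour.

Emit:
send_rows:
  rows:
    - [[0.1,0,-0.23,0,-0.012,0],[0.21,0,-0.46,0,-0.024,0],[0.32,0,-0.69,0,-0.037,0],[0.43,0,-0.92,0,-0.049,0],[0.55,0,-1.14,0,-0.061,0],[0.67,0,-1.37,0,-0.073,0],[0.79,0,-1.59,0,-0.086,0],[0.91,0,-1.81,0,-0.098,0],[1.04,0,-2.03,0,-0.11,0],[1.17,0,-2.25,0,-0.122,0]]

```text
clock: 11.95
eef_pos: [480.8, -35.0, 183.3]
tool_rot: [-3.142, 0.385, 1.557]
force: [0.1, -0.1, -2.1]
width: 13.0
gripper_force: 58.7
```

Emit:
send_rows:
  rows:
    - [[0.1,0,-0.23,0,-0.012,0],[0.21,0,-0.46,0,-0.024,0],[0.32,0,-0.69,0,-0.037,0],[0.43,0,-0.92,0,-0.049,0],[0.55,0,-1.14,0,-0.061,0],[0.67,0,-1.37,0,-0.073,0],[0.79,0,-1.59,0,-0.086,0],[0.91,0,-1.81,0,-0.098,0],[1.04,0,-2.03,0,-0.11,0],[1.17,0,-2.25,0,-0.122,0]]

```text
clock: 12.95
eef_pos: [481.1, -15.7, 199.8]
tool_rot: [3.142, 0.507, 1.557]
force: [0.4, 0.1, -2.2]
width: 12.9
gripper_force: 58.8
```

Emit:
send_rows:
  rows:
    - [[0,0,0,0,0,0],[0,0,0,0,0,0],[0,0,0,0,0,0],[0,0,0,0,0,0],[0.3,0,-0.66,0,-0.035,0],[0.51,0,-1.07,0,-0.057,0],[0.72,0,-1.48,0,-0.079,0],[0.95,0,-1.88,0,-0.101,0],[1.18,0,-2.27,0,-0.123,0],[1.42,0,-2.67,0,-0.146,0]]

```text
clock: 13.95
eef_pos: [481.4, 9.8, 216.3]
tool_rot: [-3.142, 0.654, 1.557]
force: [-0.2, -0.7, -1.4]
width: 13.0
gripper_force: 58.8
```

Emit:
send_rows:
  rows:
    - [[0.19,0,-0.42,0,-0.022,0],[0.39,0,-0.83,0,-0.044,0],[0.6,0,-1.24,0,-0.066,0],[0.82,0,-1.65,0,-0.088,0],[1.04,0,-2.04,0,-0.11,0],[1.28,0,-2.44,0,-0.132,0],[1.52,0,-2.83,0,-0.154,0],[1.77,0,-3.21,0,-0.176,0],[2.04,0,-3.59,0,-0.198,0],[2.3,0,-3.96,0,-0.22,0]]

```text
clock: 14.95
eef_pos: [482.0, 52.2, 233.7]
tool_rot: [3.142, 0.874, 1.557]
force: [-0.1, -0.4, -1.1]
width: 12.9
gripper_force: 58.8
```

Run:
```python
from g import *;import cv2
s=show();print("lip",s["eef_pos"]+R.from_euler("xyz",s["tool_rot"]).apply([190,0,84]))
a=ctrl.get_image("top")["pixels"];b=ctrl.get_image("wrist")["pixels"];c=ctrl.get_image("scene")["pixels"]
f=lambda i,w:cv2.resize(i,w,interpolation=cv2.INTER_CUBIC)
cv2.imwrite("pics/pour.png",np.hstack([f(c[140:290,260:410],(400,400)),f(b,(400,400))])[:,:,::-1])
```

```text
t 14.95 q [-1.181  1.126  1.191  1.944 -0.202  0.833 -0.065] pos [482.036  52.158 233.704] rpy [3.142 0.874 1.557] F [-0.135 -0.368 -1.098] w 12.869506083414839 58.82824122905731
lip [482.846 109.709  34.096]
```

View pics/pour.png

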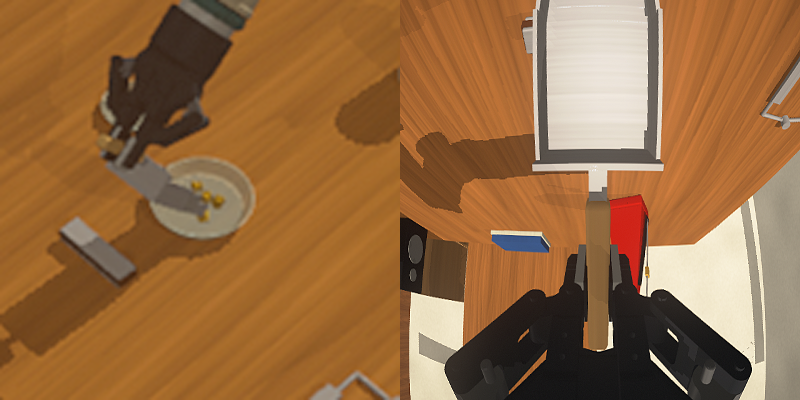

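Emit:
send_rows:
  rows:
    - [[0.3,0,0,0,0,0],[-0.3,0,0,0,0,0],[0.3,0,0,0,0,0],[-0.3,0,0,0,0,0],[0.3,0,0,0,0,0],[-0.3,0,0,0,0,0],[0,0,0,0,0,0],[0,0,0,0,0,0]]

```text
clock: 15.9
eef_pos: [482.0, 51.9, 233.4]
tool_rot: [-3.141, 0.872, 1.557]
force: [0.4, -0.5, -1.6]
width: 13.0
gripper_force: 58.8
```

Run:
```python
from g import *;from sim import pose
s=show();psi=1.557;r0=R.from_euler("xyz",s["tool_rot"]);lip=s["eef_pos"]+r0.apply([190,0,84])
P=[pose(lip+np.array([0,-6,28])*min(1,k/10),psi,.874*(1-k/20)) for k in range(1,21)]
q=P[-1][0];a=np.array([585,-176.6,147.5]);y1=-2.956+2*np.pi
for k in range(1,31):
    u=k/30;f=u*u*(3-2*u);P.append((q+f*(a-q),R.from_euler("xyz",[np.pi,0,psi+f*(y1-psi)])))
plan(P,10,(s["eef_pos"],r0))
```

```text
t 15.9 q [-1.18   1.124  1.19   1.944 -0.202  0.832 -0.065] pos [481.983  51.925 233.426] rpy [-3.141  0.872  1.557] F [ 0.415 -0.455 -1.638] w 12.9819376482341 58.83682429790497
[[-0.58, -0.0, 0.66, -0.0, 0.04, 0.0], [-1.15, -0.0, 1.38, -0.0, 0.09, 0.0], [-1.68, 0.0, 2.11, -0.0, 0.13, 0.0], [-2.17, 0.0, 2.85, -0.0, 0.17, 0.0], [-2.62, 0.0, 3.6, -0.0, 0.22, 0.0], [-3.04, 0.0, 4.36, -0.0, 0.26, 0.0], [-3.41, 0.0, 5.13, -0.0, 0.3, -0.0], [-3.75, 0.01, 5.9, -0.0, 0.35, -0.0], [-4.04, 0.01, 6.67, -0.0, 0.39, -0.0], [-4.3, 0.01, 7.44, -0.0, 0.43, -0.0]]
[[-0.35, -0.0, 0.84, -0.0, 0.04, 0.0], [-0.66, -0.0, 1.69, 0.0, 0.09, -0.0], [-0.94, -0.0, 2.56, 0.0, 0.13, 0.0], [-1.17, -0.0, 3.43, 0.0, 0.17, 0.0], [-1.37, -0.0, 4.32, 0.0, 0.22, 0.0], [-1.53, -0.0, 5.21, 0.0, 0.26, 0.0], [-1.65, -0.0, 6.11, 0.0, 0.31, 0.0], [-1.73, -0.0, 7.02, 0.0, 0.35, 0.0], [-1.77, -0.0, 7.92, 0.0, 0.39, 0.0], [-1.77, -0.0, 8.83, 0.0, 0.44, 0.0]]
[[-0.03, 0.03, -0.0, 0.0, 0.0, -0.01], [-0.11, 0.14, -0.0, -0.0, 0.0, -0.02], [-0.25, 0.3, -0.0, 0.0, 0.0, -0.05], [-0.43, 0.52, -0.01, -0.0, 0.0, -0.09], [-0.66, 0.79, -0.
[... 310 characters left out ...]
 -0.02, 0.0, 0.0, -0.25], [-2.42, 1.06, -0.03, 0.0, 0.0, -0.34], [-3.05, 1.34, -0.04, -0.0, 0.0, -0.43], [-3.69, 1.62, -0.05, 0.0, 0.0, -0.51], [-4.31, 1.89, -0.05, 0.0, 0.0, -0.6], [-4.93, 2.16, -0.06, -0.0, 0.0, -0.69], [-5.53, 2.43, -0.07, -0.0, 0.0, -0.77], [-6.11, 2.68, -0.08, 0.0, 0.0, -0.85]]
[[-0.54, -0.25, -0.01, 0.0, 0.0, -0.08], [-1.05, -0.49, -0.01, 0.0, 0.0, -0.15], [-1.52, -0.71, -0.02, 0.0, 0.0, -0.21], [-1.95, -0.91, -0.02, 0.0, 0.0, -0.27], [-2.32, -1.09, -0.03, 0.0, 0.0, -0.33], [-2.64, -1.24, -0.03, 0.0, 0.0, -0.37], [-2.9, -1.36, -0.04, 0.0, 0.0, -0.41], [-3.09, -1.45, -0.04, 0.0, 0.0, -0.44], [-3.21, -1.51, -0.04, 0.0, 0.0, -0.45], [-3.25, -1.53, -0.04, 0.0, 0.0, -0.46]]
```

Emit:
send_rows:
  rows:
    - [[-0.6,0,0.7,0,0.044,0],[-1.15,0,1.4,0,0.087,0],[-1.7,0,2.1,0,0.131,0],[-2.2,0,2.9,0,0.175,0],[-2.6,0,3.6,0,0.218,0],[-3.0,0,4.4,0,0.262,0],[-3.4,0,5.1,0,0.306,0],[-3.75,0,5.9,0,0.349,0],[-4,0,6.7,0,0.393,0],[-4.3,0,7.4,0,0.436,0]]

```text
clock: 16.9
eef_pos: [480.5, -33.1, 219.0]
tool_rot: [-3.141, 0.435, 1.557]
force: [-0.3, -0.8, -1.1]
width: 12.7
gripper_force: 58.8
```

Emit:
send_rows:
  rows:
    - [[-0.35,0,0.8,0,0.044,0],[-0.7,0,1.7,0,0.087,0],[-0.9,0,2.6,0,0.131,0],[-1.2,0,3.4,0,0.175,0],[-1.4,0,4.3,0,0.218,0],[-1.5,0,5.2,0,0.262,0],[-1.65,0,6.1,0,0.306,0],[-1.7,0,7.0,0,0.349,0],[-1.8,0,7.9,0,0.393,0],[-1.8,0,8.8,0,0.437,0]]

```text
clock: 17.9
eef_pos: [479.9, -86.9, 146.6]
tool_rot: [-3.142, -0.002, 1.557]
force: [-0.5, 0.1, -2.5]
width: 13.2
gripper_force: 58.7
```

Run:
```python
from g import *;import cv2
s=show();print("lip",s["eef_pos"]+R.from_euler("xyz",s["tool_rot"]).apply([190,0,84]))
a=ctrl.get_image("top")["pixels"];c=ctrl.get_image("scene")["pixels"]
f=lambda i,w:cv2.resize(i,w,interpolation=cv2.INTER_CUBIC)
cv2.imwrite("pics/level.png",np.hstack([f(c[160:280,260:380],(400,400)),f(a[220:340,200:320],(400,400))])[:,:,::-1])
```

```text
t 17.9 q [-0.128  0.696  0.376  2.102 -0.583  0.445  0.689] pos [479.883 -86.883 146.606] rpy [-3.142 -0.002  1.557] F [-0.512  0.063 -2.468] w 13.233304398860582 58.747462034225464
lip [482.581 103.241  62.93 ]
```

View pics/level.png

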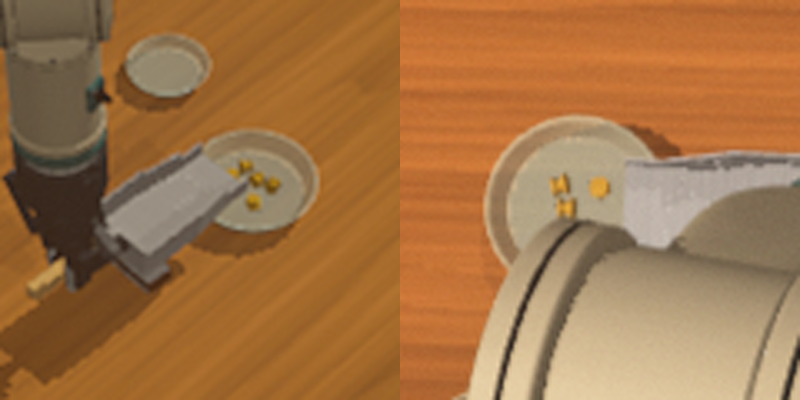

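Left (scene) half: the pan is empty. Five buttons lie in the dish at (233,173), (246,166), (257,178), (273,185) and (253,202). Now I'll carry the scoop back.

Emit:
send_rows:
  rows:
    - [[0,0,0,0,0,-0.01],[-0.1,0.1,0,0,0,-0.02],[-0.25,0.3,0,0,0,-0.05],[-0.4,0.5,0,0,0,-0.09],[-0.7,0.8,0,0,0,-0.13],[-0.9,1.1,0,0,0,-0.18],[-1.2,1.5,0,0,0,-0.24],[-1.6,1.9,0,0,0,-0.31],[-1.9,2.3,0,0,0,-0.38],[-2.3,2.75,0,0,0,-0.46]]

```text
clock: 19.0
eef_pos: [507.7, -109.6, 146.8]
tool_rot: [3.141, -0.001, 2.022]
force: [-0.1, -0.2, -1.8]
width: 13.0
gripper_force: 58.7
```

Emit:
send_rows:
  rows:
    - [[-0.6,0.25,0,0,0,-0.08],[-1.2,0.5,0,0,0,-0.16],[-1.8,0.8,0,0,0,-0.25],[-2.4,1.1,0,0,0,-0.34],[-3,1.3,0,0,0,-0.43],[-3.7,1.6,0,0,0,-0.51],[-4.3,1.9,0,0,0,-0.6],[-4.9,2.2,0,0,0,-0.69],[-5.5,2.4,0,0,0,-0.77],[-6.1,2.7,0,0,0,-0.85]]

```text
clock: 20.0
eef_pos: [558.2, -153.4, 146.7]
tool_rot: [3.141, -0.0, 2.872]
force: [-0.6, -0.6, -0.4]
width: 12.9
gripper_force: 58.7
```

Emit:
send_rows:
  rows:
    - [[-0.5,-0.25,0,0,0,-0.08],[-1,-0.5,0,0,0,-0.15],[-1.5,-0.7,0,0,0,-0.21],[-1.9,-0.9,0,0,0,-0.27],[-2.3,-1.1,0,0,0,-0.33],[-2.6,-1.2,0,0,0,-0.37],[-2.9,-1.4,0,0,0,-0.41],[-3.1,-1.45,0,0,0,-0.44],[-3.2,-1.5,0,0,0,-0.45],[-3.25,-1.5,0,0,0,-0.46]]

```text
clock: 21.0
eef_pos: [585.1, -176.1, 146.7]
tool_rot: [3.141, 0.0, -2.956]
force: [-0.1, 0.5, -2.2]
width: 13.1
gripper_force: 58.7
```

Run:
```python
from g import *
s=show();print(delta([585,-176.6,88],[np.pi,0,-2.956],s))
```

```text
t 21.0 q [ 0.287  0.773 -0.066  1.754  0.078  0.618  1.933] pos [ 585.123 -176.104  146.667] rpy [ 3.141  0.    -2.956] F [-0.102  0.498 -2.234] w 13.140235557469795 58.73515605926514
[ 0.022 -0.052  5.867  0.001  0.     0.   ]
```

Emit:
send_rows:
  rows:
    - [[0,0,1,0,0,0],[0,0,2,0,0,0],[0,0,3,0,0,0],[0,0,4,0,0,0],[0,0,4.7,0,0,0],[0,0,5.2,0,0,0],[0,0,5.5,0,0,0],[0,0,5.7,0,0,0],[0,0,5.8,0,0,0],[0,0,5.8,0,0,0]]

```text
clock: 22.0
eef_pos: [585.2, -176.1, 88.9]
tool_rot: [3.141, 0.0, -2.956]
force: [0.6, 0.1, -1.8]
width: 12.8
gripper_force: 58.8
```

Run:
```python
from g import *
show()
```

```text
t 22.0 q [ 0.282  0.862 -0.057  1.77   0.086  0.512  1.925] pos [ 585.245 -176.059   88.875] rpy [ 3.141  0.    -2.956] F [ 0.596  0.129 -1.801] w 12.758132252392919 58.77512812614441
```

Emit:
send_rows:
  rows:
    - [[0,0,0.1,0,0,0],[0,0,0.15,0,0,0],[0,0,0.17,0,0,0],[0,0,0.17,0,0,0]]

```text
clock: 22.4
eef_pos: [585.4, -176.1, 87.4]
tool_rot: [3.141, 0.001, -2.956]
force: [0.0, -0.2, 2.2]
width: 12.8
gripper_force: 59.2
```

Emit:
send_rows:
  rows:
    - [[0,0,0,0,0,0],[0,0,0,0,0,0],[0,0,0,0,0,0],[0,0,0,0,0,0],[0,0,0,0,0,0],[0,0,0,0,0,0],[0,0,0,0,0,0],[0,0,0,0,0,0],[0,0,0,0,0,0],[0,0,0,0,0,0]]
  grip: 0

```text
clock: 23.4
eef_pos: [585.1, -176.0, 87.0]
tool_rot: [3.141, 0.0, -2.956]
force: [-0.1, 0.3, 0.5]
width: 85.7
gripper_force: 0.0
```

Emit:
send_rows:
  rows:
    - [[0,0,-1,0,0,0],[0,0,-3,0,0,0],[0,0,-6,0,0,0],[0,0,-10,0,0,0],[0,0,-13,0,0,0],[0,0,-15,0,0,0],[0,0,-16,0,0,0],[0,0,-16,0,0,0],[0,0,-16,0,0,0]]

```text
clock: 24.3
eef_pos: [584.6, -176.0, 246.3]
tool_rot: [3.14, -0.001, -2.956]
force: [1.0, 0.9, 0.6]
width: 85.4
gripper_force: 0.0
```

Run:
```python
from g import *;import cv2
show();a=ctrl.get_image("scene")["pixels"]
cv2.imwrite("pics/end.png",cv2.resize(a[130:340,160:440],(800,600),interpolation=cv2.INTER_CUBIC)[:,:,::-1])
```

```text
t 24.3 q [ 0.295  0.637 -0.078  1.689  0.062  0.82   1.946] pos [ 584.602 -176.029  246.311] rpy [ 3.14  -0.001 -2.956] F [1.016 0.865 0.569] w 85.37020189830406 0.0
```

View pics/end.png

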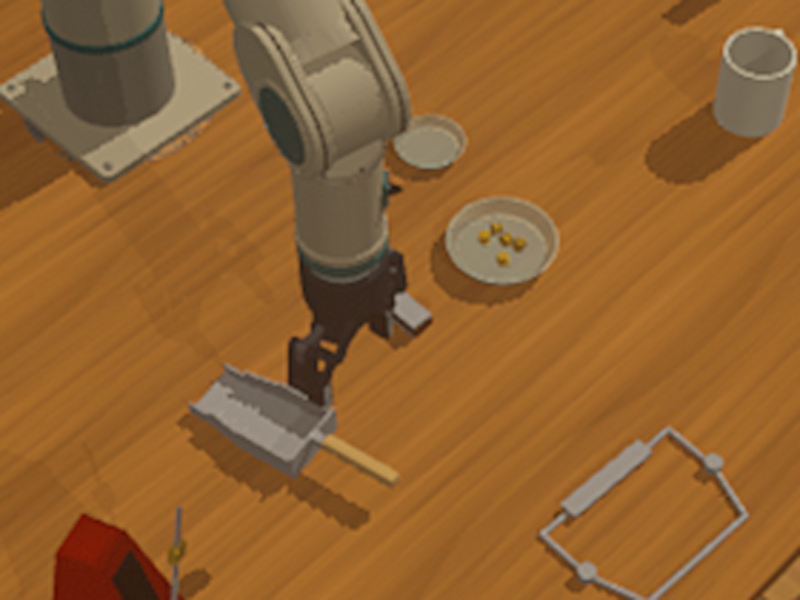

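The five buttons are in the dish, around (503,241). The scoop stands level and released at (260,415), and the other things in view look undisturbed. Handing in.

```bash
python3 -c "
from cell import ctrl
print(ctrl.finish_job())"
```

```text
the job is handed in; nothing more can be done
None
```

I poured all five buttons into the large glass dish from a lip height of about 34 mm, then set the scoop down level and released. I handed the job in at about 24 s; the hand-in returned no verdict.

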